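Clamp a lampshade collar in the bench clamp and hold the lever

ROBOT

A 7-joint arm with a two-finger parallel gripper is mounted at the origin on the work surface. World frame = base frame: x ahead of the robot, y to its left, z up, the work surface at z = 0. Lengths are in m, angles in rad, forces in N, time in s.
With the tool pointing down it reaches from about 0.4 to 0.85 m from the base axis. Payload 10.4 kg.
Tool frame: the origin (TCP) lies at the very end of the fingers, on their centre line; the grasp point (between the pads) lies 19 mm behind it; z points along the fingers, y is the direction in which the jaws open and shut (so a half turn about z gives the same grasp; the last joint's range is limited). The gripper opens to 87 mm and grips with 3 to 60 N. Pads are 19 mm wide; open, the fingers measure 117 mm over their backs; the gripper's body (75 mm by 190 mm) begins 51 mm behind the grasp point.
Start: joints at [-1.305, 0.332, -0.065, 1.46, 0.022, 1.35, -0.088], TCP at [0.178, 0.599, 0.223] pointing down, gripper open.
Joint ranges: [-2.6, 2.6], [-0.5, 2.12], [-1.47, 1.34], [0.16, 2.42], [-1.27, 4.41], [0.06, 2.06], [-2.6, 2.6]. Speed limits (rad/s): [2.22, 2.22, 2.79, 2.79, 3.14, 3.14, 3.14].

INTERFACE

Orientations are given as a unit quaternion [x, y, z, w].
In Python, from bench import read_state, imaging, r gives the robot as it stands. The module is installed in compiled form; this text tells all that it offers.
- The arm moves only by the tool move_arm, never from a script. Its argument "series" is a list of rows, each a list of 4 numbers: the shift along the tool's x, y, z in m, then the turn about the tool's z in rad. In form: [[x, y, z, roll], ...]. A call has 1 to 20 rows; each row is the pose to reach, as a shift and turn from the pose commanded when the call began, along the tool's axes at that moment; what a row does not reach only later rows make up. A row lasts 1/10 s, in which the tool goes at most 50 mm and 8.59 degrees, less where a joint would pass 70% of its speed; a pose out of reach is approached as far as the arm can. A call with a gripper value outside its range is refused whole. "claw" is the gripper's target within -1 to 1 (fully open at 1, half-way at 0, shut at -1), set as the call begins (left out, the last holds). The fingers move at their own pace and stop on an object; "newtons" is the grip in N (left out, the last holds). Time passes only in rows, so rows that repeat a pose let the fingers close. It gives the time, the measured TCP pose, the force and the opening at its end, in the units of the state.
- read_state(): the state, without advancing time (a new reading comes with each control period).
- imaging.camera(name): name is "scene" or "top"; returns (picture, depth): 384x512x3 uint8, red, green, blue; 384x512 float32, m along the optical axis (not along the pixel's ray), 0 where there is no reading.
- imaging.get_calibration(name): a dict with "camera_matrix" (3x3 intrinsics, pixels), "R" (3x3) and "t" (3): a world point X has camera coordinates R X + t. Camera axes: x right, y down, z forward; pixel columns grow to the right and rows downward; lengths in m; the calibration is good to about 2 mm. A picture is of the moment at which its call begins. get_calibration takes no time and is no camera call.
- r.close_job(): hands the job in, once; it reports no verdict.
The state is a dict: "time": time; "joint_positions": joint angles; "joint_vel": joint speeds; "joint_torque": joint torques, N m; "ee_pos": TCP position; "eef_rot": TCP orientation; "ft_force": force on the tool from outside, world axes, zero at the start; "torque": the same for the moment, N m; "width": finger opening in m.
Only numpy, scipy, OpenCV 4.12 (cv2) and the standard library are available. Lean on these libraries where they do the work, as an engineer would, in place of code of your own. Each camera call takes 0.05 s, during which the arm holds its last target.

TASK

Lift the brass lampshade collar up and off its peg and seat it flat over the spigot of the bench clamp, then let go of it. Then flip the red safety catch fully over, away from the lever, and only after that pull the black-gripped lever towards the robot side all the way to its stop, so that the orange jaw clamps the collar, and finish while still holding the lever there: it springs back if let go. Leave the white collar, jar, bowl and brush alone.

Things in the scene. Friction and masses are not known exactly. Their poses are not given: they have to be found in the camera images.
- brass_mid (a point): Centre of the loose brass collar, a plain ring: outside 56 mm, bore 42 mm, 24 mm high, 0.08 to 0.17 kg; axis z up. It starts on one of two pegs of a fixed wooden stand, on a 50 mm wide shoulder 62 mm above the table (collar centre 74 mm up). The peg, 28 mm thick, ends 98 mm above the table. Lift it straight up until its underside clears the peg's top.
- white_mid (a point): Centre of a white collar of the same size on the other peg, 120 mm from the brass one. A bystander: it must stay on its peg.
- nest (a point): Centre of the flat top of the clamp's nest, a 52 mm wide pedestal 35 mm above the table, on a 12 mm base plate. From it rises the spigot: 32 mm thick for 12 mm, then tapering to 16 mm at 22 mm. A seated collar's centre is 12 mm above this point, with 5 mm play. Its axes are the clamp's: z up, -x towards the robot side, y left. The clamp is fixed to the table.
- jaw: Orange spring pad of the jaw, 12 by 46 by 20 mm, origin at its centre. Open, its face is 55 mm from the nest's centre in the clamp's +x; behind it (90 mm) stands a blue housing 68 mm tall. The lever drives it along -x against the collar's side; pressed, it yields with about 1 N per mm.
- lever_grip (a point): Centre of the lever's black cross grip, a round bar 18 mm thick, 60 mm long along the clamp's y, on top of a 14 by 16 mm steel shank. At rest it leans 0.3 rad to the clamp's +x, 169 mm above the table; at the stop 0.4 rad to -x, having moved 89 mm in -x, 165 mm up (175 mm mid-way). Pinch it from above (fingers closing along x; it may turn in them) or hook it from behind.
- lever_shaft (a point): Axis of the lever, a shaft along the clamp's y axis, 45 mm above the table; the cross grip's centre moves on an arc of radius 130 mm about it.
- lever (a joint): Lever angle, rad: 0 at rest, 0.7 at its stop; grows as the grip is pulled to the clamp's -x. A spring returns it to 0 when let go; the pull at the grip grows from about 1 N to about 7 N at the stop. It moves the jaw 57 mm per rad; the jaw meets the collar at about 0.57 rad. While the catch is on, the lever is blocked below about 0.1 rad.
- catch_tip (a point): Middle of the top end of the red catch paddle, a flat tab 22 mm wide (clamp x), 9 mm thick, top end 68 mm from its pivot. With the catch on it leans 0.4 rad to the clamp's -y, towards the lever; a yellow arm fixed to it, 85 mm long, lies level across the front of the lever's shank. Push the paddle to the clamp's +y, away from the lever: the arm swings up.
- catch_pivot (a point): Pivot of the catch, axis along the clamp's x, 95 mm above the table on top of a blue post, 70 mm to the +y side of the lever's shank. The paddle swings about it.
- catch (a joint): Catch angle, rad: 0 on (blocking), 1.35 fully flipped, at its stop (paddle leaning 0.95 rad to the clamp's +y). Starts between 0 and 0.2. It stays where it is left; takes about 2 N to push half-way up the paddle.
- brass_collar: The brass collar as a solid; origin at the centre of its underside.
- jar: Yellow jar, 64 mm wide, 85 mm high, loose bystander; origin at the centre of its underside.
- bowl: Blue bowl, 100 mm wide, 50 mm high, loose bystander; origin at the centre of its underside.
- brush: Brush lying on the table, loose bystander.
Not all that is in view belongs to the job. Leave any blue or purple look-alike of the brass_collar alone.

How it is judged:
On the way, in this order (a step that is already met when the one before it is completed fails the run):
1. the brass collar is lifted clear above its peg (height (world z) of brass_mid above 0.111 m and value of joint catch below 0.4 rad), for 0.1 s.
2. the brass collar lies flat on the nest, over the spigot, and the fingers have let go of it, with the catch still on (horizontal distance between brass_mid and nest below 0.009 m and z of brass_mid in the frame of nest below 0.016 m and angle between brass_mid's own z axis and vertical below 0.1 rad and contact force between the fingers and brass_collar below 0.2 N and value of joint catch below 0.4 rad), for 0.2 s.
3. the catch is flipped over while the lever is still at rest (value of joint catch above 1 rad and value of joint lever below 0.15 rad), for 0.1 s.
At the end, for the whole second after the job is handed in: Lever held above 0.63 rad (stop 0.7) and still; catch above 1.0 rad; jaw presses the brass collar with over 3 N; collar flat (0.1 rad) on the nest, its centre within 9 mm sideways and under 16 mm above the nest point, not touched by the fingers (value of joint lever above 0.63 rad and velocity of joint lever between -0.1 and 0.1 rad/s and value of joint catch above 1 rad and contact force between jaw and brass_collar above 3 N and horizontal distance between brass_mid and nest below 0.009 m and z of brass_mid in the frame of nest below 0.016 m and angle between brass_mid's own z axis and vertical below 0.1 rad and contact force between the fingers and brass_collar below 0.2 N); the arm keeps its last pose, push and grip.
It fails at once if the white collar is moved by more than 15 mm (distance of white_mid from where it was at the start of the episode above 0.015 m).
It fails at once if the jar, bowl or brush is moved by more than 30 mm (distance of any of jar, bowl, brush from where it was at the start of the episode above 0.03 m).
It also fails if it takes over 58 s, if anything falls off the work surface, if the arm or the gripper's body presses on something with over 40 N, if the wrist force passes 120 N, or if a joint passes its speed limit or range.

## Working session

There is one attempt and no reset: what is moved stays moved. The work goes in short steps, Python scripts to look and compute and a tool call to move; the robot and the scene stay as the last step left them, time stands still between calls to the robot, and variables do not carry over. Pictures are saved under pics/ and viewed, and the job is handed in when it is done.

Besides the shell and the picture viewer there is one more tool, called after "Emit:" as name(argument=value, ...), one argument or row to a line, values as JSON. move_arm: Moves the arm, as the interface text tells. Its arguments: {"type":"object","properties":{"series":{"type":"array","items":{"type":"array","items":{"type":"number"}}},"claw":{"type":"number"},"newtons":{"type":"number"}},"required":["series"]}

```bash
mkdir -p pics; cat > h.py <<'E'
import numpy as np, cv2
from bench import read_state, imaging, r
def shot(name, tag):
    p,d=imaging.camera(name); np.savez(f'pics/{tag}.npz',p=p,d=d)
    cv2.imwrite(f'pics/{tag}.png',p[:,:,::-1]); return p,d
def cloud(name,d):
    c=imaging.get_calibration(name);K=np.array(c['camera_matrix']);R=np.array(c['R']);t=np.array(c['t'])
    v,u=np.indices(d.shape);P=np.stack([(u-K[0,2])*d/K[0,0],(v-K[1,2])*d/K[1,1],d],-1)
    return (P-t)@R
E
python3 - <<'E'
from h import *
print(read_state())
for n in('scene','top'):
    shot(n,n+'0'); print(imaging.get_calibration(n))
E
```

```text
{'time': 0.0, 'joint_positions': array([-1.30463209,  0.33287918, -0.06467008,  1.46092931,  0.02159214,
        1.34989434, -0.0884927 ]), 'joint_vel': array([ 0.00109872,  0.00024548,  0.00095654,  0.00046865,  0.00080558,
       -0.00185132, -0.00055727]), 'joint_torque': array([ 1.14723764e-03, -6.23262835e+01,  2.56051007e-02, -3.89884472e+01,
       -6.13094377e-02,  4.01148247e-02,  1.58159487e-04]), 'ee_pos': array([0.17789146, 0.5987518 , 0.22175503]), 'eef_rot': array([ 1.43881945e-01,  9.89594606e-01, -7.04292906e-04, -6.85147377e-05]), 'ft_force': array([-0.68294853,  0.46414943,  0.52229296]), 'torque': array([0.02202472, 0.01079909, 0.01336341]), 'width': 0.08694910204071063}
{'camera_matrix': array([[427.36959769,   0.        , 252.97179396],
       [  0.        , 427.36959769, 188.85411086],
       [  0.        ,   0.        ,   1.        ]]), 'R': array([[ 0.82713402,  0.56200162,  0.00186706],
       [ 0.48278044, -0.70883058, -0.51427838],
       [-0.28770186,  0.42627853, -0.85762128]]), 't': array([-0.46480283, -0.24136896,  1.53825052])}
{'camera_matrix': array([[428.32924636,   0.        , 263.84684235],
       [  0.        , 428.32924636, 192.91052242],
       [  0.        ,   0.        ,   1.        ]]), 'R': array([[-0.01682838, -0.99984738,  0.00469336],
       [-0.97457669,  0.01535379, -0.22352748],
       [ 0.2234213 , -0.00833564, -0.97468633]]), 't': array([-0.02378556,  0.58489027,  1.28790868])}
```

View pics/scene0.png

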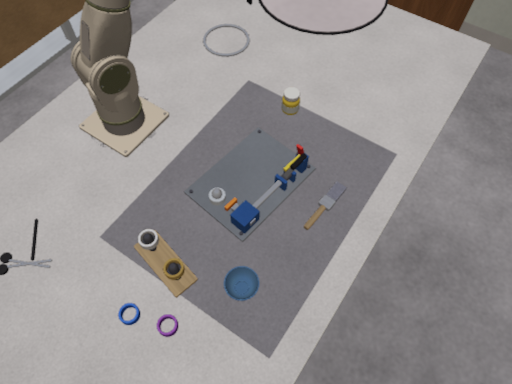

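View pics/top0.png

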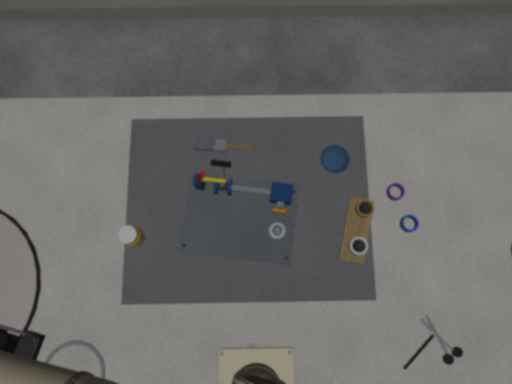

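```bash
python3 - <<'E'
from h import *
a=np.load('pics/top0.npz');s=np.load('pics/scene0.npz')
c1=a['p'][130:280,170:430];c2=s['p'][130:300,120:330]
cv2.imwrite('pics/c1.png',cv2.resize(c1[:,:,::-1],None,fx=3,fy=3,interpolation=cv2.INTER_CUBIC))
cv2.imwrite('pics/c2.png',cv2.resize(c2[:,:,::-1],None,fx=3.5,fy=3.5,interpolation=cv2.INTER_CUBIC))
E
```

```text
(no output)
```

View pics/c1.png

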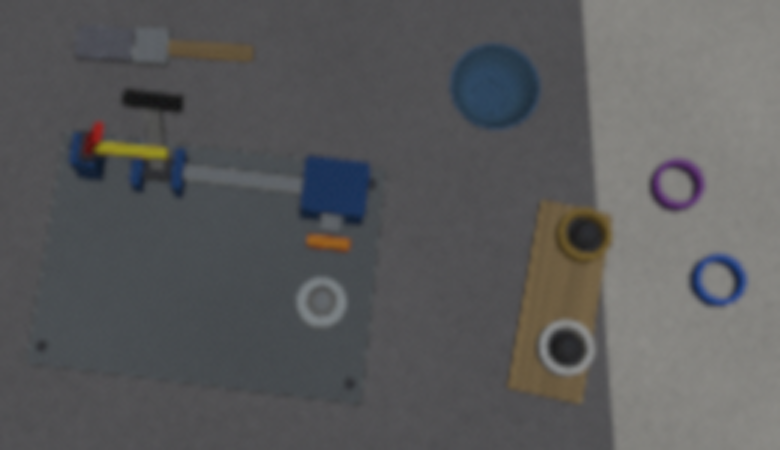

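View pics/c2.png

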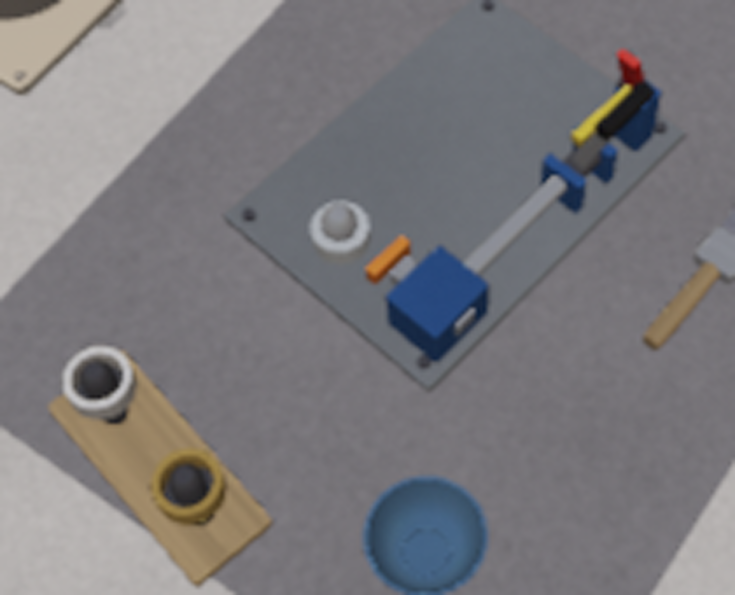

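Candidates for the collar (top view): brass (365,208) on the peg further from the robot, white (358,245), purple (395,191), blue (409,223). By the description I choose the brass ring at (365,208), and the crops agree. The nest is the pale ring at (277,231), the grip the black bar at (221,163), and the red paddle is at (201,178).

```bash
cat > m.py <<'E'
from h import *
def load(tag): a=np.load(f'pics/{tag}.npz'); return a['p'],a['d']
E
python3 - <<'E'
from m import *
for n in('top','scene'):
    p,d=load(n+'0');X=cloud(n,d)
    hsv=cv2.cvtColor(p,cv2.COLOR_RGB2HSV);H,S,V=[hsv[...,i].astype(int) for i in range(3)]
    z=X[...,2]
    def rep(name,m):
        q=X[m&(d>0)]
        if len(q)==0: print(n,name,'none');return
        lo,hi=np.percentile(q,5,axis=0),np.percentile(q,95,axis=0)
        vv,uu=np.nonzero(m)
        print(n,name,len(q),'med',np.median(q,0).round(4),'mean',q.mean(0).round(4),lo.round(3),hi.round(3),'px',uu.mean().round(1),vv.mean().round(1))
    reg=(X[...,0]>.3)&(X[...,0]<.95)
    W=np.zeros_like(reg)
    def box(u0,v0,u1,v1):
        w=W.copy();w[v0:v1,u0:u1]=1;return w
    B={'top':dict(brass=(350,195,380,222),white=(345,232,372,258),nest=(266,220,290,242),lever=(208,157,234,170),catch=(190,168,210,192),yel=(200,174,230,188),jaw=(268,204,290,215)),
       'scene':dict(brass=(160,255,188,285),white=(135,227,162,252),nest=(205,184,230,206),lever=(284,150,310,170),catch=(290,142,308,160),yel=(280,150,305,175),jaw=(222,195,240,212))}[n]
    bx={k:box(*v) for k,v in B.items()}
    rep('brass top',bx['brass']&(z>.08)&(z<.092)&(S>90))
    rep('white top',bx['white']&(z>.08)&(z<.092)&(V>120))
    rep('nest',bx['nest']&(z>.03)&(z<.040))
    rep('spig',bx['nest']&(z>.042))
    rep('grip',bx['lever']&(V<60)&(z>.12))
    rep('red',bx['catch']&((H<8)|(H>172))&(S>150))
    rep('yel',bx['yel']&(H>22)&(H<34)&(S>130))
    rep('jaw',bx['jaw']&(H>5)&(H<18)&(S>150))
    # base plate rect & stand
    if n=='top':
        rep('stand',box(335,190,380,270)&(z>.02)&(z<.09))
        rep('jar',box(110,215,150,255)&(z>.03)); rep('bowl',box(315,140,355,178)&(z>.02))
        rep('blue',((H>105)&(H<125)&(S>130)&(z>.05)&box(190,165,300,215)))
E
```

```text
top brass top 110 med [ 0.5298 -0.3409  0.086 ] mean [ 0.53   -0.3424  0.086 ] [ 0.506 -0.367  0.082] [ 0.554 -0.319  0.09 ] px 364.0 207.1
top white top 88 med [ 0.4164 -0.3175  0.0861] mean [ 0.415  -0.3176  0.086 ] [ 0.389 -0.341  0.082] [ 0.438 -0.293  0.09 ] px 358.5 244.5
top nest 120 med [ 0.4674 -0.0697  0.0355] mean [ 0.4696 -0.0708  0.0355] [ 0.448 -0.093  0.031] [ 0.493 -0.048  0.039] px 276.2 230.2
top spig 84 med [ 0.4701 -0.0711  0.0526] mean [ 0.4699 -0.0711  0.0528] [ 0.458 -0.083  0.046] [ 0.484 -0.058  0.06 ] px 276.5 229.3
top grip 118 med [0.651  0.0948 0.1767] mean [0.6512 0.0941 0.176 ] [0.644 0.069 0.169] [0.66  0.12  0.181] px 220.4 163.1
top red 31 med [0.6201 0.1526 0.1599] mean [0.6218 0.1541 0.1516] [0.616 0.147 0.123] [0.631 0.163 0.163] px 201.0 175.3
top yel 95 med [0.6201 0.1229 0.1062] mean [0.6202 0.1228 0.102 ] [0.613 0.089 0.084] [0.63  0.157 0.112] px 213.3 179.8
top jaw 46 med [ 0.5288 -0.0803  0.0576] mean [ 0.5289 -0.0802  0.0568] [ 0.524 -0.098  0.05 ] [ 0.534 -0.062  0.063] px 279.0 210.5
top stand 474 med [ 0.4407 -0.3291  0.0827] mean [ 0.4
[... 832 characters left out ...]
 0.448 -0.095  0.032] [ 0.493 -0.048  0.039] px 216.4 195.7
scene spig 98 med [ 0.4746 -0.0758  0.0534] mean [ 0.4805 -0.0751  0.0531] [ 0.458 -0.09   0.043] [ 0.53  -0.059  0.061] px 217.6 194.2
scene grip 88 med [0.6565 0.0935 0.1764] mean [0.6568 0.0929 0.1757] [0.65  0.067 0.169] [0.664 0.121 0.18 ] px 298.1 161.2
scene red 42 med [0.6296 0.1516 0.1519] mean [0.6301 0.151  0.1471] [0.62  0.146 0.118] [0.637 0.16  0.163] px 299.7 149.3
scene yel 62 med [0.623  0.0978 0.1104] mean [0.6302 0.1024 0.1328] [0.617 0.07  0.103] [0.649 0.151 0.179] px 291.0 162.9
scene jaw 68 med [ 0.5339 -0.0818  0.0555] mean [ 0.5334 -0.0807  0.0533] [ 0.527 -0.1    0.042] [ 0.538 -0.059  0.061] px 230.4 203.9
```

```bash
cat > w.py <<'E'
from h import *
from scipy.spatial.transform import Rotation as Ro
def to(*pts):
    s=read_state();R=Ro.from_quat(s['eef_rot']).as_matrix()
    print('t',round(s['time'],2),'tcp',s['ee_pos'].round(4),'ytool',R[:,1].round(3),'z',R[:,2].round(3),'F',s['ft_force'].round(2),'w',round(s['width'],4),'j',s['joint_positions'].round(2))
    yaw=np.arctan2(-R[0,1],R[1,1])
    for p in pts:
        print(np.array(p),'->',(R.T@(np.array(p[:3])-s['ee_pos'])).round(4), 'roll to clamp yaw -.135:',round(-(-.135-yaw),3))
E
python3 - <<'E'
from w import *
to((.42,.25,.26),(.53,-.343,.2),(.53,-.343,.13))
# yaw from grip PCA, housing edges
from m import *
p,d=load('top0');X=cloud('top',d)
hsv=cv2.cvtColor(p,cv2.COLOR_RGB2HSV);V=hsv[...,2]
m=np.zeros_like(V,bool);m[155:172,205:236]=1
q=X[m&(V<60)&(X[...,2]>.12)][:,:2]
w,v=np.linalg.eigh(np.cov(q.T));print(v[:,1])
m=np.zeros_like(V,bool);m[180:205,268:296]=1
q=X[m&(X[...,2]>.062)][:,:2].astype(np.float32);print(cv2.minAreaRect(q))
q=X[(np.abs(X[...,2]-.012)<.006)];u=X[...,0];
mask=(np.abs(X[...,2]-.012)<.006)&(u>.36)&(u<.72)&(X[...,1]>-.14)&(X[...,1]<.22)
print(cv2.minAreaRect(X[mask][:,:2].astype(np.float32)))
E
```

```text
t 0.1 tcp [0.1779 0.5988 0.2219] ytool [ 0.285  0.959 -0.001] z [-0.    -0.001 -1.   ] F [-0.4  -0.66  0.19] w 0.0868 j [-1.3   0.33 -0.06  1.46  0.02  1.35 -0.09]
[0.42 0.25 0.26] -> [-0.3314 -0.2655 -0.0378] roll to clamp yaw -.135: -0.154
[ 0.53  -0.343  0.2  ] -> [-0.6057 -0.8026  0.0228] roll to clamp yaw -.135: -0.154
[ 0.53  -0.343  0.13 ] -> [-0.6057 -0.8025  0.0928] roll to clamp yaw -.135: -0.154
[0.12865958 0.99168882]
((0.4488011598587036, -0.0706767737865448), (0.06965229660272598, 0.34306588768959045), 83.16058349609375)
((0.5401487350463867, 0.03994317352771759), (0.35824060440063477, 0.3605761229991913), 0.3459429442882538)
```

Emit:
move_arm(
  series=[
    [-0.03, -0.024, -0.005, -0.03],
    [-0.06, -0.048, -0.01, -0.06],
    [-0.09, -0.072, -0.015, -0.09],
    [-0.12, -0.096, -0.02, -0.12],
    [-0.15, -0.12, -0.025, -0.15],
    [-0.18, -0.144, -0.03, -0.15],
    [-0.21, -0.168, -0.03, -0.15],
    [-0.24, -0.192, -0.035, -0.15],
    [-0.27, -0.216, -0.04, -0.15],
    [-0.3, -0.24, -0.04, -0.15],
    [-0.33, -0.265, -0.04, -0.15],
  ],
  claw=1,
  newtons=25,
)

```text
time: 1.2
ee_pos: [0.4194, 0.2497, 0.2625]
eef_rot: [0.069, 0.998, 0.0, -0.0]
ft_force: [0.1, 0.2, -0.5]
width: 0.0869
```

```bash
python3 -c "
from w import *
to((.53,-.343,.2),(.53,-.343,.13))"
```

```text
t 1.2 tcp [0.4194 0.2497 0.2625] ytool [0.138 0.99  0.   ] z [-0.  0. -1.] F [ 0.12  0.25 -0.5 ] w 0.0869 j [-0.85  0.    0.22  1.76 -0.    1.38  0.8 ]
[ 0.53  -0.343  0.2  ] -> [-0.1914 -0.5718  0.0624] roll to clamp yaw -.135: -0.004
[ 0.53  -0.343  0.13 ] -> [-0.1915 -0.5718  0.1324] roll to clamp yaw -.135: -0.004
```

Emit:
move_arm(
  series=[
    [-0.01, -0.04, 0, 0],
    [-0.024, -0.08, 0, 0],
    [-0.04, -0.12, 0, 0],
    [-0.054, -0.16, 0, 0],
    [-0.067, -0.2, 0, 0],
    [-0.08, -0.24, 0, 0],
    [-0.094, -0.28, 0.01, 0],
    [-0.108, -0.32, 0.02, 0],
    [-0.12, -0.36, 0.03, 0],
    [-0.134, -0.4, 0.04, 0],
    [-0.148, -0.44, 0.05, 0],
    [-0.16, -0.48, 0.06, 0],
    [-0.175, -0.52, 0.062, 0],
    [-0.185, -0.55, 0.075, 0],
    [-0.1915, -0.572, 0.1, 0],
    [-0.1915, -0.572, 0.132, 0],
    [-0.1915, -0.572, 0.132, 0],
    [-0.1915, -0.572, 0.132, 0],
  ],
)

```text
time: 3.0
ee_pos: [0.5293, -0.3414, 0.1307]
eef_rot: [0.069, 0.998, 0.0, -0.001]
ft_force: [0.0, -0.3, 0.7]
width: 0.0867
```

```bash
python3 - <<'E'
from w import *
for n in('scene','top'):
    p,d=shot(n,n+'1')
    q=p[220:300,110:220] if n=='scene' else p[175:275,310:420]
    cv2.imwrite(f'pics/{n}1c.png',cv2.resize(q[:,:,::-1],None,fx=5,fy=5,interpolation=cv2.INTER_CUBIC))
to((.53,-.343,.06),(.53,-.343,.056))
E
```

```text
t 3.1 tcp [ 0.5303 -0.3417  0.1323] ytool [ 0.137  0.991 -0.   ] z [ 0.002 -0.001 -1.   ] F [-0.   -0.54  0.17] w 0.0873 j [-0.06  0.49  0.75  1.59 -0.35  1.2   2.19]
[ 0.53  -0.343  0.06 ] -> [ 0.0003 -0.0014  0.0723] roll to clamp yaw -.135: -0.003
[ 0.53  -0.343  0.056] -> [ 0.0003 -0.0014  0.0763] roll to clamp yaw -.135: -0.003
```

View pics/scene1c.png

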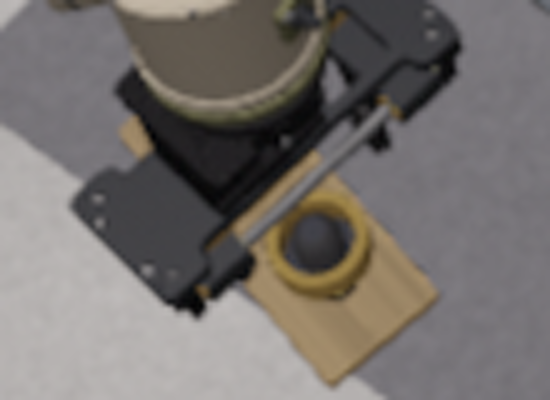

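View pics/scene1.png

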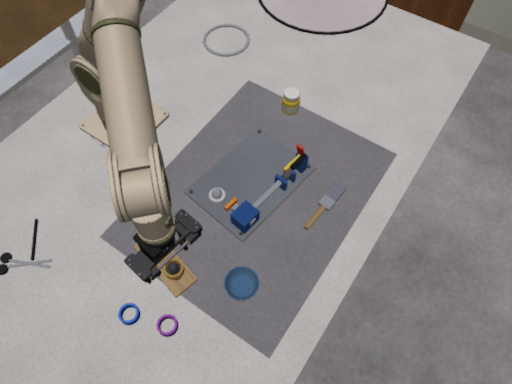

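The scene view shows the open gripper straddling above the brass ring, (172,268) in the full picture, with the white collar clear. I descend next.

Emit:
move_arm(
  series=[
    [0, -0.001, 0.02, 0],
    [0, -0.001, 0.04, 0],
    [0, -0.001, 0.06, 0],
    [0, -0.001, 0.074, 0],
    [0, -0.001, 0.074, 0],
    [0, -0.001, 0.074, 0],
  ],
)

```text
time: 3.7
ee_pos: [0.5298, -0.343, 0.0577]
eef_rot: [0.069, 0.998, -0.0, 0.001]
ft_force: [0.5, -0.1, 0.1]
width: 0.0874
```

Emit:
move_arm(
  series=[
    [0, 0, 0, 0],
    [0, 0, 0, 0],
    [0, 0, 0, 0],
    [0, 0, 0, 0],
    [0, 0, 0, 0],
    [0, 0, 0, 0],
    [0, 0, 0, 0],
    [0, 0, 0, 0],
  ],
  claw=-1,
  newtons=25,
)

```text
time: 4.5
ee_pos: [0.5293, -0.343, 0.0567]
eef_rot: [0.069, 0.998, -0.0, 0.0]
ft_force: [-0.4, -0.5, 2.8]
width: 0.0556
```

Emit:
move_arm(
  series=[
    [0, 0, -0.01, 0],
    [0, 0, -0.02, 0],
    [0, 0, -0.04, 0],
    [0, 0, -0.06, 0],
    [0, 0, -0.08, 0],
    [0, 0, -0.1, 0],
    [0, 0, -0.11, 0],
    [0, 0, -0.11, 0],
    [0, 0, -0.11, 0],
  ],
)

```text
time: 5.4
ee_pos: [0.5291, -0.3425, 0.1659]
eef_rot: [0.069, 0.998, 0.0, -0.0]
ft_force: [0.1, -0.7, -2.2]
width: 0.0557
```

```bash
python3 - <<'E'
from w import *
p,d=shot('scene','s2')
cv2.imwrite('pics/s2c.png',cv2.resize(p[180:320,90:270][:,:,::-1],None,fx=4,fy=4,interpolation=cv2.INTER_CUBIC))
to((.4705,-.071,.167),(.4705,-.071,.05),(.4705,-.071,.031))
E
```

```text
t 5.45 tcp [ 0.5289 -0.3424  0.1655] ytool [0.138 0.99  0.001] z [-0.001  0.001 -1.   ] F [ 0.07  1.17 -2.28] w 0.0558 j [-0.07  0.46  0.76  1.55 -0.33  1.26  2.18]
[ 0.4705 -0.071   0.167 ] -> [ 0.0953  0.2608 -0.0012] roll to clamp yaw -.135: -0.004
[ 0.4705 -0.071   0.05  ] -> [0.0952 0.2607 0.1158] roll to clamp yaw -.135: -0.004
[ 0.4705 -0.071   0.031 ] -> [0.0952 0.2607 0.1348] roll to clamp yaw -.135: -0.004
```

View pics/s2c.png

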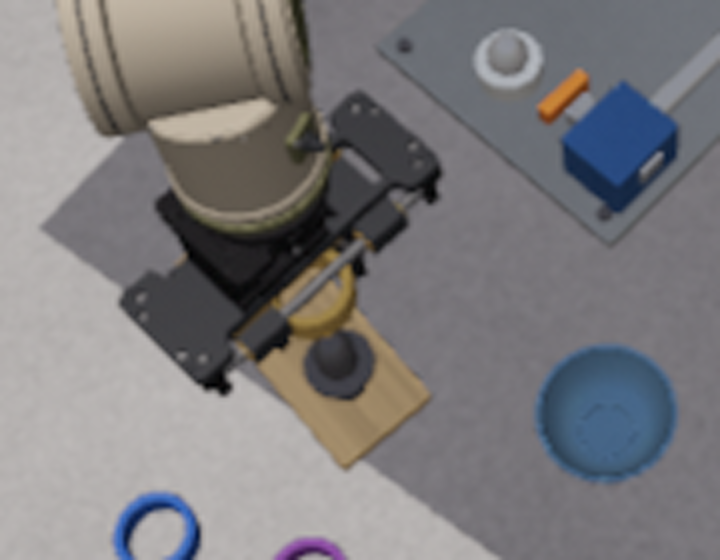

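```bash
python3 - <<'E'
from m import *
for n in('top','scene'):
    p,d=load(n+'0');X=cloud(n,d);z=X[...,2]
    near=(np.hypot(X[...,0]-.4705,X[...,1]+.071)<.035)
    for lo,hi in((.052,.065),(.031,.039)):
        q=X[near&(z>lo)&(z<hi)][:,:2].astype(np.float32); print(n,lo,len(q),cv2.minEnclosingCircle(q),q.mean(0))
    near=(np.hypot(X[...,0]-.53,X[...,1]+.343)<.04)
    q=X[near&(z>.08)&(z<.09)][:,:2].astype(np.float32); print(n,'brass',cv2.minEnclosingCircle(q))
E
```

```text
top 0.052 46 ((0.4702221751213074, -0.07196728885173798), 0.013489942997694016) [ 0.46989843 -0.07146174]
top 0.031 107 ((0.4706791937351227, -0.07131316512823105), 0.026059377938508987) [ 0.46937427 -0.07068346]
top brass ((0.5297271609306335, -0.3438376188278198), 0.027828628197312355)
scene 0.052 39 ((0.4715941846370697, -0.07097822427749634), 0.013223295100033283) [ 0.47041595 -0.07153458]
scene 0.031 97 ((0.4698677062988281, -0.06941557675600052), 0.02655201405286789) [ 0.4738261  -0.07434327]
scene brass ((0.5294073224067688, -0.34283214807510376), 0.02856411412358284)
```

Emit:
move_arm(
  series=[
    [0.008, 0.02, 0, 0],
    [0.02, 0.055, 0, 0],
    [0.033, 0.09, 0, 0],
    [0.046, 0.125, 0, 0],
    [0.059, 0.16, 0, 0],
    [0.072, 0.195, 0, 0],
    [0.082, 0.225, 0, 0],
    [0.09, 0.247, 0, 0],
    [0.095, 0.26, 0.01, 0],
    [0.095, 0.261, 0.03, 0],
    [0.095, 0.261, 0.05, 0],
    [0.095, 0.261, 0.07, 0],
    [0.095, 0.261, 0.08, 0],
    [0.095, 0.261, 0.08, 0],
    [0.095, 0.261, 0.08, 0],
  ],
)

```text
time: 6.95
ee_pos: [0.4714, -0.0713, 0.0868]
eef_rot: [0.069, 0.998, -0.0, -0.0]
ft_force: [0.2, 0.6, -2.4]
width: 0.056
```

```bash
python3 - <<'E'
from w import *
p,d=shot('scene','s3')
cv2.imwrite('pics/s3c.png',cv2.resize(p[120:260,150:330][:,:,::-1],None,fx=4,fy=4,interpolation=cv2.INTER_CUBIC))
to((.4705,-.071,.05),(.4705,-.071,.031))
E
```

```text
t 7.0 tcp [ 0.4717 -0.0713  0.0872] ytool [0.139 0.99  0.   ] z [ 0.001  0.    -1.   ] F [-0.78 -1.04 -1.74] w 0.0557 j [-0.58  0.15  0.68  2.03 -0.11  1.    1.59]
[ 0.4705 -0.071   0.05  ] -> [0.0013 0.0001 0.0372] roll to clamp yaw -.135: -0.004
[ 0.4705 -0.071   0.031 ] -> [0.0013 0.0001 0.0562] roll to clamp yaw -.135: -0.004
```

View pics/s3c.png

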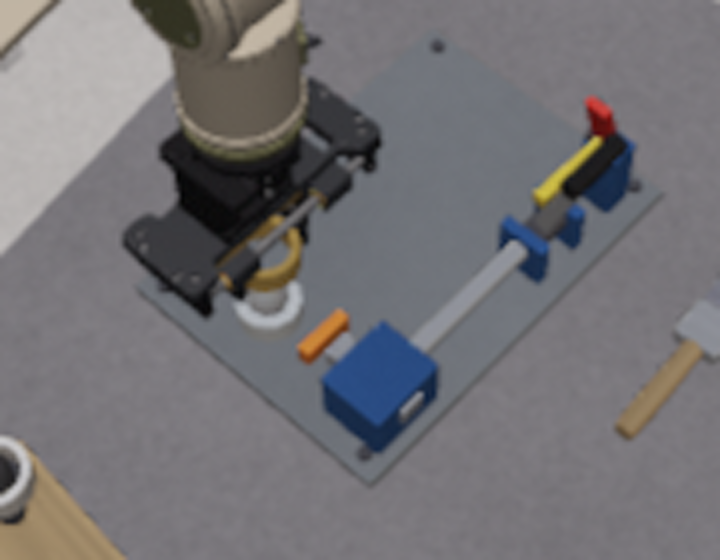

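The collar is held level above the spigot, so I lower it straight down and watch the force.

Emit:
move_arm(
  series=[
    [0.001, 0, 0.012, 0],
    [0.001, 0, 0.024, 0],
    [0.001, 0, 0.036, 0],
    [0.001, 0, 0.044, 0],
    [0.001, 0, 0.05, 0],
    [0.001, 0, 0.054, 0],
    [0.001, 0, 0.056, 0],
    [0.001, 0, 0.056, 0],
  ],
)

```text
time: 7.8
ee_pos: [0.4703, -0.0711, 0.0305]
eef_rot: [0.069, 0.998, -0.0, -0.0]
ft_force: [-0.3, 0.1, -2.1]
width: 0.0559
```

Emit:
move_arm(
  series=[
    [0, 0, 0.001, 0],
    [0, 0, 0.001, 0],
  ],
)

```text
time: 8.0
ee_pos: [0.4704, -0.071, 0.0297]
eef_rot: [0.069, 0.998, 0.0, 0.0]
ft_force: [-0.2, -0.1, -1.0]
width: 0.0557
```

Emit:
move_arm(
  series=[
    [0, 0, 0, 0],
    [0, 0, 0, 0],
    [0, 0, 0, 0],
    [0, 0, 0, 0],
    [0, 0, 0, 0],
    [0, 0, 0, 0],
    [0, 0, 0, 0],
  ],
  claw=1,
)

```text
time: 8.7
ee_pos: [0.4703, -0.0711, 0.0295]
eef_rot: [0.069, 0.998, 0.0, 0.0]
ft_force: [-0.1, -0.5, -0.2]
width: 0.0869
```

Emit:
move_arm(
  series=[
    [0, 0, -0.01, 0],
    [0, 0, -0.03, 0],
    [0, 0, -0.06, 0],
    [0, 0, -0.1, 0],
    [0, 0, -0.14, 0],
    [0, 0, -0.18, 0],
    [0, 0, -0.2, 0],
    [0.04, 0.0, -0.2, 0],
    [0.06, 0, -0.2, 0],
    [0.06, 0, -0.2, 0],
  ],
)

```text
time: 9.7
ee_pos: [0.4092, -0.0628, 0.2302]
eef_rot: [0.069, 0.998, 0.001, 0.0]
ft_force: [-0.2, -0.5, -0.7]
width: 0.0872
```

```bash
python3 - <<'E'
from w import *
for n in('scene','top'):
    p,d=shot(n,n+'4'); X=cloud(n,d)
    near=(np.hypot(X[...,0]-.4705,X[...,1]+.071)<.04)
    q=X[near&(X[...,2]>.054)&(X[...,2]<.066)]
    print(n,len(q),cv2.minEnclosingCircle(q[:,:2].astype(np.float32)),np.median(q,0))
    c=p[130:250,170:330]
    cv2.imwrite(f'pics/{n}4c.png',cv2.resize(c[:,:,::-1],None,fx=4.5,fy=4.5,interpolation=cv2.INTER_CUBIC))
to()
E
```

```text
scene 154 ((0.47020503878593445, -0.06943660974502563), 0.030346836894750595) [ 0.47087368 -0.07074199  0.05885207]
top 0 ((0.0, 0.0), 0.0) [nan nan nan]
t 9.8 tcp [ 0.4111 -0.0629  0.2302] ytool [0.138 0.99  0.001] z [ 0.002  0.001 -1.   ] F [-0.18  0.28  0.03] w 0.0868 j [-0.65 -0.22  0.61  1.99  0.13  1.34  1.35]
  return _methods._mean(a, axis=axis, dtype=dtype,
  ret = um.true_divide(
```

View pics/scene4c.png

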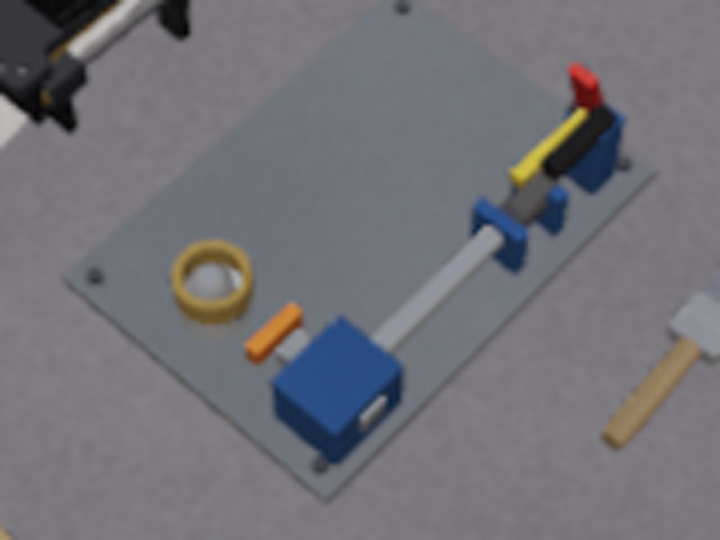

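View pics/top4c.png

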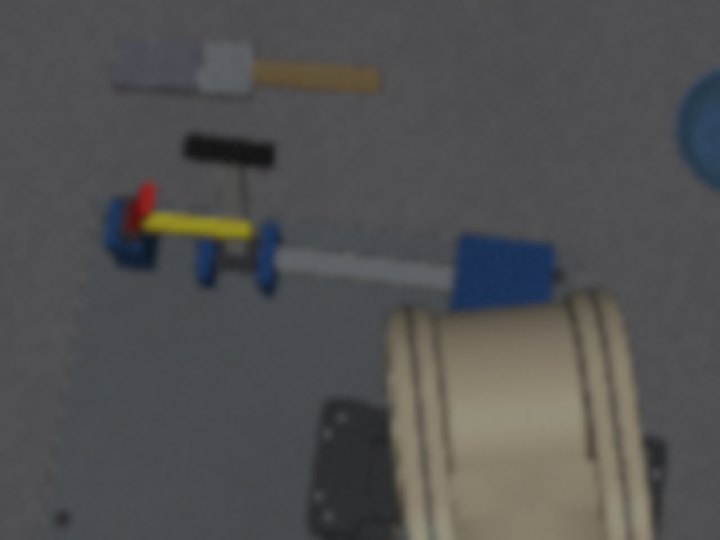

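The collar sits flat round the spigot: scene crop (212,281), top face at z 0.059, centred within 1 mm. Next I measure the catch and lever in the clamp's axes.

```bash
python3 - <<'E'
from m import *
th=-.13;ex=np.array([np.cos(th),np.sin(th),0]);ey=np.array([-np.sin(th),np.cos(th),0])
N=np.array([.4705,-.071,0])
for tag,n in(('top4','top'),('scene4','scene'),('top0','top'),('scene0','scene')):
    p,d=load(tag);X=cloud(n,d)-N
    c=np.stack([X@ex,X@ey,X[...,2]],-1)*1000
    hsv=cv2.cvtColor(p,cv2.COLOR_RGB2HSV);H,S,V=[hsv[...,i].astype(int) for i in range(3)]
    reg=(c[...,0]>60)&(c[...,0]<230)&(c[...,1]>80)&(c[...,1]<290)&(c[...,2]>20)
    R=reg&((H<6)|(H>174))&(S>150); Y=reg&(H>23)&(H<33)&(S>150); B=reg&(H>105)&(H<125)&(S>130); G=reg&(V<55)&(c[...,2]>150)
    for nm,m in(('red',R),('yel',Y),('blue post',B&(c[...,1]>200)),('grip',G)):
        q=c[m]; print(tag,nm,len(q),'mean',q.mean(0).round(0),'min',np.percentile(q,3,axis=0).round(0),'max',np.percentile(q,97,axis=0).round(0))
    q=c[Y];print(' arm slope',np.polyfit(q[:,1],q[:,2],1).round(3)); 
    q=c[R];print(' red top pts',q[q[:,2]>np.percentile(q[:,2],70)].mean(0).round(1),'low',q[q[:,2]<np.percentile(q[:,2],30)].mean(0).round(1))
E
```

```text
top4 red 29 mean [121. 242. 153.] min [114. 235. 126.] max [132. 252. 163.]
top4 yel 84 mean [123. 210. 105.] min [119. 176.  96.] max [128. 245. 113.]
top4 blue post 83 mean [112. 245.  67.] min [100. 205.  35.] max [132. 274.  92.]
top4 grip 111 mean [158. 187. 176.] min [152. 159. 168.] max [165. 215. 182.]
 arm slope [ -0.141 134.381]
 red top pts [122.4 239.9 161.6] low [116.7 248.5 139.6]
scene4 red 41 mean [130. 240. 148.] min [119. 219. 119.] max [152. 248. 175.]
scene4 yel 55 mean [137. 190. 135.] min [123. 160. 101.] max [156. 241. 179.]
scene4 blue post 124 mean [138. 246.  49.] min [126. 205.  22.] max [143. 275.  86.]
scene4 grip 87 mean [164. 185. 176.] min [158. 160. 168.] max [169. 215. 181.]
 arm slope [ -0.767 280.347]
 red top pts [132.2 233.8 165.1] low [127.3 246.2 127. ]
top0 red 30 mean [121. 243. 152.] min [114. 235. 118.] max [132. 252. 164.]
top0 yel 83 mean [123. 210. 105.] min [118. 177.  99.] max [127. 245. 112.]
top0 blue post 83 mean [112. 245.  66.] min [100. 205.  35.] max [131. 273.  92.]
top0 grip 110 mean [158. 187. 176.] min [152. 159. 168.] max [165. 214. 182.]
 arm slope [ -0.176 142.257]
 red top pts [124.5 239.3 162.8] low [118.  249.8 134. ]
scene0 red 42 mean [129. 241. 147.] min [119. 221. 117.] max [150. 250. 173.]
scene0 yel 56 mean [137. 189. 134.] min [122. 161. 103.] max [156. 240. 179.]
scene0 blue post 126 mean [138. 245.  50.] min [126. 205.  23.] max [144. 274.  87.]
scene0 grip 87 mean [164. 186. 176.] min [157. 160. 168.] max [168. 216. 181.]
 arm slope [ -0.728 272.245]
 red top pts [130.4 235.4 163.2] low [127.8 246.4 127.1]
```

```bash
cat >> w.py <<'E'
th=-.13;ex=np.array([np.cos(th),np.sin(th),0]);ey=np.array([-np.sin(th),np.cos(th),0]);N=np.array([.4705,-.071,0])
def cl(x,y,z): return tuple((N+ex*x/1000+ey*y/1000+[0,0,z/1000]).round(4))
def me():
    s=read_state();p=s['ee_pos']-N;print('clamp tcp',(p@ex*1000).round(1),(p@ey*1000).round(1),(p[2]*1000).round(1))
E
python3 -c "
from w import *
me();to(cl(118,214,250),cl(118,214,130))"
```

```text
clamp tcp -60.0 0.4 230.2
t 9.8 tcp [ 0.4111 -0.0629  0.2302] ytool [0.138 0.99  0.001] z [ 0.002  0.001 -1.   ] F [-0.18  0.28  0.03] w 0.0868 j [-0.65 -0.22  0.61  1.99  0.13  1.34  1.35]
[0.6152 0.1259 0.25  ] -> [-0.1761  0.2152 -0.0192] roll to clamp yaw -.135: -0.004
[0.6152 0.1259 0.13  ] -> [-0.1759  0.2151  0.1008] roll to clamp yaw -.135: -0.004
```

Emit:
move_arm(
  series=[
    [0, 0, -0.02, 0.12],
    [-0.01, 0.012, -0.025, 0.24],
    [-0.026, 0.032, -0.025, 0.36],
    [-0.042, 0.051, -0.025, 0.48],
    [-0.058, 0.071, -0.025, 0.6],
    [-0.074, 0.09, -0.025, 0.72],
    [-0.09, 0.11, -0.025, 0.84],
    [-0.106, 0.13, -0.025, 0.96],
    [-0.122, 0.15, -0.025, 1.08],
    [-0.138, 0.169, -0.025, 1.2],
    [-0.15, 0.184, -0.025, 1.32],
    [-0.162, 0.198, -0.025, 1.44],
    [-0.172, 0.21, -0.025, 1.56],
    [-0.176, 0.215, -0.022, 1.57],
    [-0.176, 0.215, -0.02, 1.57],
    [-0.176, 0.215, -0.02, 1.57],
  ],
  claw=-1,
  newtons=30,
)

```text
time: 11.4
ee_pos: [0.6146, 0.125, 0.2489]
eef_rot: [0.753, 0.657, -0.001, 0.0]
ft_force: [-1.0, 0.2, 1.0]
width: 0.0006
```

```bash
python3 - <<'E'
from w import *
me();to(cl(118,214,130))
p,d=shot('scene','s5')
cv2.imwrite('pics/s5c.png',cv2.resize(p[80:230,190:350][:,:,::-1],None,fx=4,fy=4,interpolation=cv2.INTER_CUBIC))
E
```

```text
clamp tcp 117.5 213.0 248.9
t 11.4 tcp [0.6146 0.125  0.2489] ytool [ 0.991 -0.136 -0.001] z [-0.001 -0.001 -1.   ] F [-0.95  0.25  1.02] w 0.0006 j [-0.71  0.35  0.57  1.44 -0.19  1.4  -0.27]
[0.6152 0.1259 0.13  ] -> [0.0011 0.0006 0.1189] roll to clamp yaw -.135: -1.572
```

View pics/s5c.png

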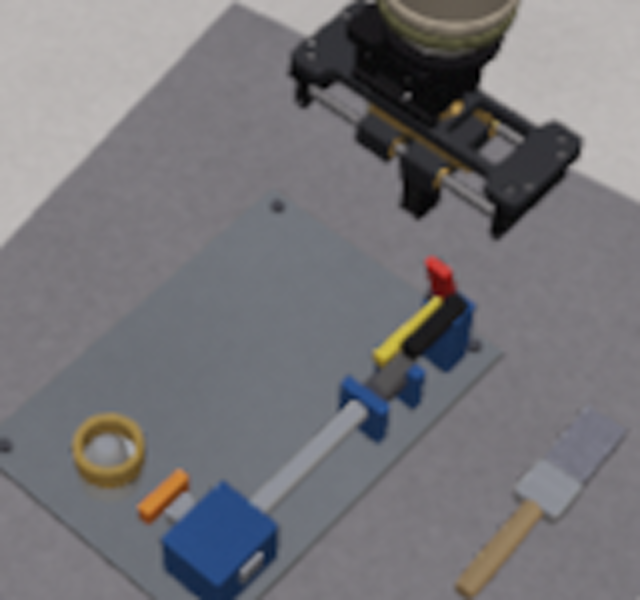

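Emit:
move_arm(
  series=[
    [0.001, 0, 0.03, 0],
    [0.001, 0, 0.06, 0],
    [0.001, 0, 0.085, 0],
    [0.001, 0, 0.105, 0],
    [0.001, 0, 0.119, 0],
    [0.001, 0, 0.119, 0],
    [0.001, 0, 0.119, 0],
  ],
)

```text
time: 12.15
ee_pos: [0.6154, 0.1266, 0.1315]
eef_rot: [0.754, 0.657, 0.0, 0.0]
ft_force: [-0.7, -0.0, -0.2]
width: 0.0004
```

```bash
python3 - <<'E'
from w import *
me();to()
p,d=shot('scene','s6')
cv2.imwrite('pics/s6c.png',cv2.resize(p[100:220,230:360][:,:,::-1],None,fx=5,fy=5,interpolation=cv2.INTER_CUBIC))
E
```

```text
clamp tcp 118.0 214.7 131.5
t 12.15 tcp [0.6154 0.1266 0.1315] ytool [ 0.991 -0.137  0.001] z [ 0.001  0.    -1.   ] F [-0.7  -0.05 -0.23] w 0.0004 j [-0.69  0.44  0.54  1.59 -0.24  1.18 -0.24]
```

View pics/s6c.png

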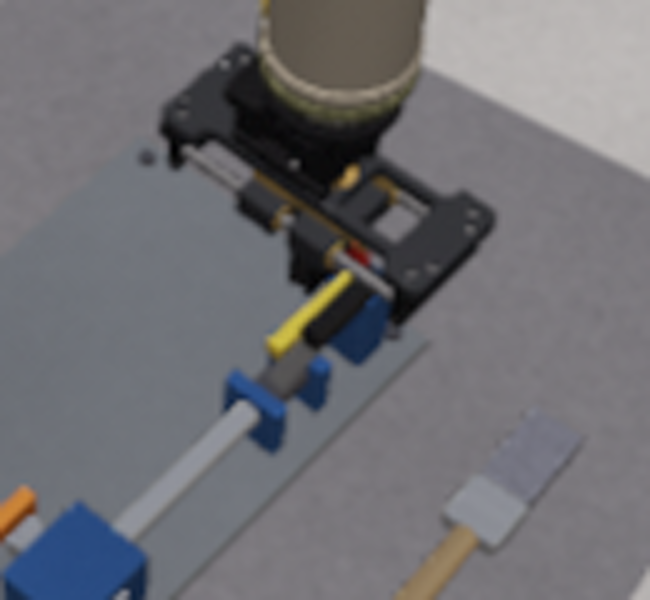

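Emit:
move_arm(
  series=[
    [0.008, 0, 0, 0],
    [0.016, 0, 0, 0],
    [0.024, 0, 0, 0],
    [0.032, 0, 0, 0],
    [0.038, 0, 0, 0],
  ],
)

```text
time: 12.7
ee_pos: [0.6204, 0.1653, 0.1305]
eef_rot: [0.754, 0.657, -0.0, 0.0]
ft_force: [0.7, -2.0, -0.4]
width: 0.0006
```

Emit:
move_arm(
  series=[
    [0.007, 0, 0, 0],
    [0.014, 0, 0, 0],
    [0.02, 0, 0.001, 0],
    [0.026, 0, 0.002, 0],
    [0.026, 0, 0.002, 0],
  ],
)

```text
time: 13.2
ee_pos: [0.6237, 0.1917, 0.1283]
eef_rot: [0.754, 0.657, 0.0, -0.0]
ft_force: [0.6, 0.2, 0.7]
width: 0.0005
```

```bash
python3 - <<'E'
from w import *
me();to()
p,d=shot('scene','s7')
cv2.imwrite('pics/s7c.png',cv2.resize(p[90:210,230:360][:,:,::-1],None,fx=5,fy=5,interpolation=cv2.INTER_CUBIC))
E
```

```text
clamp tcp 117.9 280.4 128.3
t 13.2 tcp [0.6237 0.1917 0.1283] ytool [ 0.991 -0.136 -0.   ] z [-0.     0.001 -1.   ] F [0.56 0.16 0.66] w 0.0005 j [-0.75  0.49  0.52  1.52 -0.25  1.2  -0.33]
```

View pics/s7c.png

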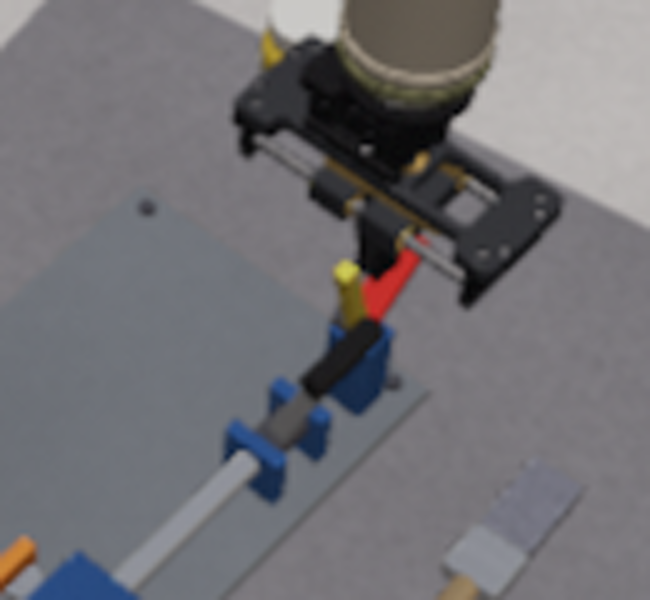

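The catch has gone over: yellow arm up at crop (347,270), paddle leaning away. I push a few millimetres more to reach its stop.

Emit:
move_arm(
  series=[
    [0.003, 0, 0.0, 0],
    [0.005, 0, 0.0, 0],
    [0.007, 0, 0, 0],
    [0.007, 0, 0, 0],
  ],
)

```text
time: 13.65
ee_pos: [0.6248, 0.1974, 0.1286]
eef_rot: [0.754, 0.657, 0.0, -0.0]
ft_force: [-0.7, -0.9, 0.0]
width: 0.0005
```

Emit:
move_arm(
  series=[
    [0.002, 0, 0.0, 0],
    [0.004, 0, 0.0, 0],
    [0.004, 0, 0, 0],
  ],
)

```text
time: 13.95
ee_pos: [0.6254, 0.1994, 0.1286]
eef_rot: [0.755, 0.656, -0.001, 0.001]
ft_force: [-1.6, -6.4, 3.0]
width: 0.0004
```

Emit:
move_arm(
  series=[
    [-0.006, 0, 0, 0],
    [-0.008, 0, -0.02, 0],
    [-0.008, 0, -0.05, 0],
    [-0.008, 0, -0.09, 0],
    [-0.008, 0, -0.12, 0],
    [-0.03, 0.02, -0.122, 0],
    [-0.055, 0.04, -0.122, 0],
    [-0.08, 0.06, -0.122, 0],
    [-0.1, 0.077, -0.122, 0],
    [-0.103, 0.077, -0.122, 0],
    [-0.103, 0.077, -0.122, 0],
    [-0.103, 0.077, -0.122, 0],
  ],
)

```text
time: 15.15
ee_pos: [0.6871, 0.0901, 0.2505]
eef_rot: [0.754, 0.657, 0.0, -0.001]
ft_force: [-0.5, -0.0, 1.1]
width: 0.0009
```

```bash
python3 - <<'E'
from w import *
me();to(cl(196,185,150))
for n in('scene','top'):
    p,d=shot(n,n+'8')
    c=p[90:210,210:350] if n=='scene' else p[110:240,150:300]
    cv2.imwrite(f'pics/{n}8c.png',cv2.resize(c[:,:,::-1],None,fx=4.5,fy=4.5,interpolation=cv2.INTER_CUBIC))
E
```

```text
clamp tcp 193.9 187.8 250.5
t 15.15 tcp [0.6871 0.0901 0.2505] ytool [ 0.991 -0.136 -0.   ] z [-0.     0.001 -1.   ] F [-0.5  -0.01  1.1 ] w 0.0009 j [-0.57  0.52  0.57  1.24 -0.27  1.46 -0.16]
[0.6888 0.087  0.15  ] -> [-0.0029  0.0021  0.1005] roll to clamp yaw -.135: -1.572
```

View pics/scene8c.png

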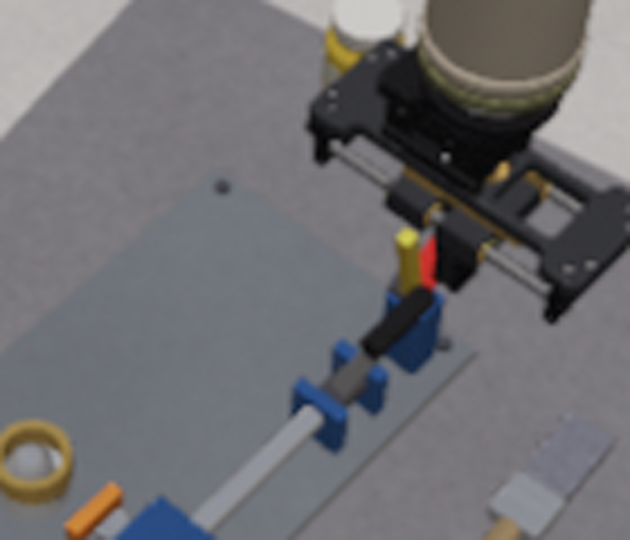

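View pics/top8c.png

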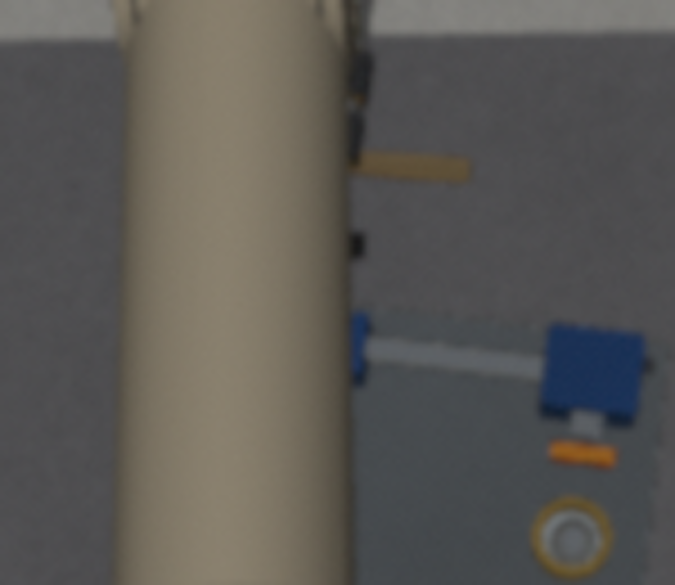

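The catch stays flipped (arm upright at crop (408,250)) and the lever is at rest. I go down behind the grip with the fingers shut.

Emit:
move_arm(
  series=[
    [-0.003, 0.002, 0.03, 0],
    [-0.003, 0.002, 0.06, 0],
    [-0.003, 0.002, 0.085, 0],
    [-0.003, 0.002, 0.1, 0],
    [-0.003, 0.002, 0.1, 0],
    [-0.003, 0.002, 0.1, 0],
  ],
)

```text
time: 15.85
ee_pos: [0.6894, 0.0857, 0.1516]
eef_rot: [0.754, 0.657, 0.001, 0.0]
ft_force: [-0.5, -0.5, 0.4]
width: 0.0006
```

Emit:
move_arm(
  series=[
    [0, -0.006, 0, 0],
    [0, -0.012, 0, 0],
    [0, -0.018, 0, 0],
    [0, -0.024, 0, 0],
    [0, -0.03, 0, 0],
    [0, -0.036, 0, 0],
    [0, -0.042, 0, 0],
    [0, -0.048, 0, 0],
    [0, -0.048, 0, 0],
  ],
)

```text
time: 16.75
ee_pos: [0.6405, 0.0921, 0.1503]
eef_rot: [0.754, 0.657, -0.0, -0.0]
ft_force: [0.9, -0.7, 2.2]
width: 0.0006
```

```bash
python3 - <<'E'
from w import *
me();to()
for n in('scene','top'):
    p,d=shot(n,n+'9')
    c=p[100:220,200:340] if n=='scene' else p[110:240,170:310]
    cv2.imwrite(f'pics/{n}9c.png',cv2.resize(c[:,:,::-1],None,fx=4.5,fy=4.5,interpolation=cv2.INTER_CUBIC))
E
```

```text
clamp tcp 147.4 183.8 150.3
t 16.75 tcp [0.6405 0.0921 0.1503] ytool [ 0.991 -0.137 -0.001] z [-0.001  0.    -1.   ] F [ 0.86 -0.75  2.22] w 0.0006 j [-0.63  0.47  0.56  1.52 -0.26  1.23 -0.17]
```

View pics/scene9c.png

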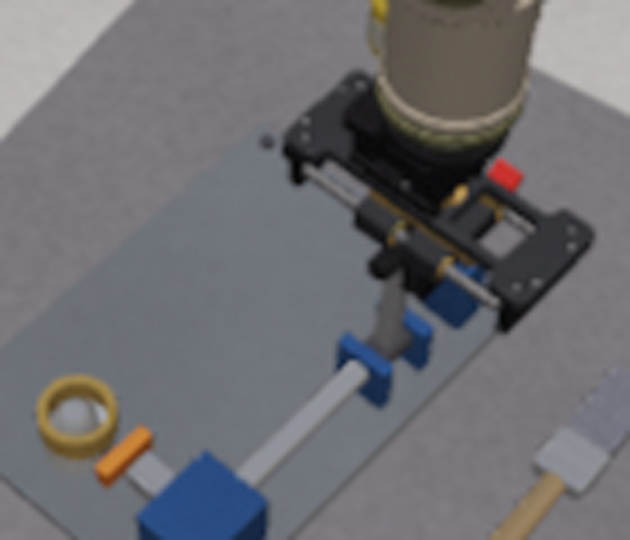

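Emit:
move_arm(
  series=[
    [0, -0.006, 0, 0],
    [0, -0.012, 0, 0],
    [0, -0.018, 0, 0],
    [0, -0.024, 0.001, 0],
    [0, -0.03, 0.002, 0],
    [0, -0.035, 0.003, 0],
    [0, -0.039, 0.003, 0],
    [0, -0.042, 0.003, 0],
    [0, -0.042, 0.003, 0],
  ],
)

```text
time: 17.75
ee_pos: [0.5995, 0.0976, 0.1472]
eef_rot: [0.754, 0.657, -0.0, -0.0]
ft_force: [4.1, -0.3, -1.1]
width: 0.0005
```

Emit:
move_arm(
  series=[
    [0, -0.002, 0, 0],
    [0, -0.004, 0, 0],
    [0, -0.006, 0, 0],
    [0, -0.006, 0, 0],
  ],
)

```text
time: 18.15
ee_pos: [0.5942, 0.0983, 0.1475]
eef_rot: [0.754, 0.657, 0.0, 0.0]
ft_force: [6.1, -0.9, -1.4]
width: 0.0004
```

```bash
python3 - <<'E'
from w import *
me();to()
for n in('scene','top'):
    p,d=shot(n,n+'10')
    c=p[100:220,200:340] if n=='scene' else p[110:240,170:310]
    cv2.imwrite(f'pics/{n}10c.png',cv2.resize(c[:,:,::-1],None,fx=4.5,fy=4.5,interpolation=cv2.INTER_CUBIC))
E
```

```text
clamp tcp 100.8 183.9 147.5
t 18.15 tcp [0.5942 0.0983 0.1475] ytool [ 0.99  -0.138  0.001] z [ 0.001 -0.    -1.   ] F [ 6.09 -0.88 -1.41] w 0.0004 j [-0.69  0.36  0.57  1.65 -0.21  1.19 -0.22]
```

View pics/scene10c.png

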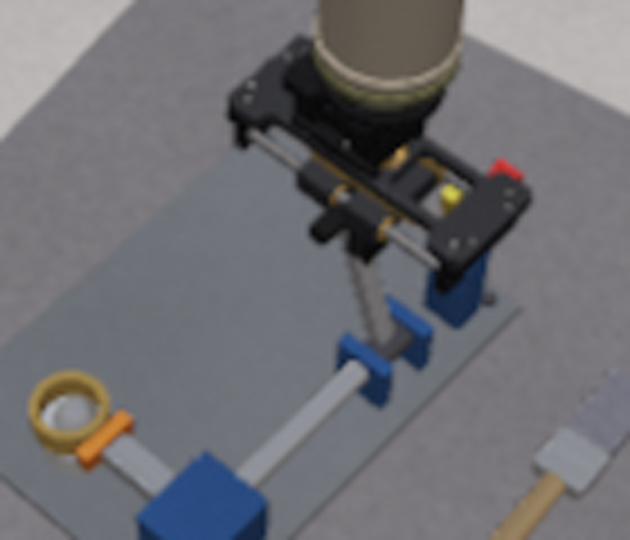

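The jaw is now on the collar's side, crop (105,440), and the pull is 6 N. I pull on in small steps until the stop shows in the force.

Emit:
move_arm(
  series=[
    [0, -0.001, 0, 0],
    [0, -0.002, 0, 0],
    [0, -0.002, 0, 0],
  ],
)

```text
time: 18.55
ee_pos: [0.5925, 0.0985, 0.1476]
eef_rot: [0.754, 0.657, 0.0, 0.0]
ft_force: [6.4, -1.5, -0.9]
width: 0.0005
```

Emit:
move_arm(
  series=[
    [0, -0.001, 0, 0],
    [0, -0.002, 0, 0],
    [0, -0.002, 0, 0],
  ],
)

```text
time: 18.85
ee_pos: [0.5907, 0.0988, 0.1476]
eef_rot: [0.754, 0.657, 0.0, 0.001]
ft_force: [7.8, -1.0, -1.5]
width: 0.0004
```

Emit:
move_arm(
  series=[
    [0, -0.001, 0, 0],
    [0, -0.002, 0, 0],
    [0, -0.002, 0, 0],
  ],
)

```text
time: 19.15
ee_pos: [0.5888, 0.099, 0.1477]
eef_rot: [0.754, 0.657, 0.001, 0.001]
ft_force: [7.8, -0.9, -1.5]
width: 0.0004
```

Emit:
move_arm(
  series=[
    [0, -0.001, 0, 0],
    [0, -0.002, 0, 0],
    [0, -0.002, 0, 0],
  ],
)

```text
time: 19.45
ee_pos: [0.5874, 0.0992, 0.1479]
eef_rot: [0.754, 0.656, 0.001, 0.001]
ft_force: [8.6, -2.0, -3.1]
width: 0.0008
```

Emit:
move_arm(
  series=[
    [0, -0.001, 0, 0],
    [0, -0.002, 0, 0],
    [0, -0.002, 0, 0],
  ],
)

```text
time: 19.75
ee_pos: [0.5867, 0.0992, 0.1484]
eef_rot: [0.754, 0.656, 0.002, 0.002]
ft_force: [14.2, -1.1, -4.5]
width: 0.0006
```

Emit:
move_arm(
  series=[
    [0, -0.001, 0, 0],
    [0, -0.002, 0, 0],
    [0, -0.002, 0, 0],
  ],
)

```text
time: 20.05
ee_pos: [0.5859, 0.0993, 0.1488]
eef_rot: [0.755, 0.656, 0.003, 0.003]
ft_force: [19.6, -2.5, -5.2]
width: 0.0004
```

The force jumped from 8 to 20 N while the motion stalled, so the lever is at its stop. I hold and check.

Emit:
move_arm(
  series=[
    [0, 0, 0, 0],
    [0, 0, 0, 0],
    [0, 0, 0, 0],
  ],
)

```text
time: 20.35
ee_pos: [0.586, 0.0993, 0.1488]
eef_rot: [0.755, 0.656, 0.003, 0.003]
ft_force: [19.3, -1.5, -5.1]
width: 0.0
```

```bash
python3 - <<'E'
from w import *
me();to()
for n in('scene','top'):
    p,d=shot(n,n+'11')
    c=p[100:220,200:340] if n=='scene' else p[110:240,170:310]
    cv2.imwrite(f'pics/{n}11c.png',cv2.resize(c[:,:,::-1],None,fx=4.5,fy=4.5,interpolation=cv2.INTER_CUBIC))
    X=cloud(n,d)-N;c=np.stack([X@ex,X@ey,X[...,2]],-1)*1000
    hsv=cv2.cvtColor(p,cv2.COLOR_RGB2HSV);H,S,V=[hsv[...,i].astype(int) for i in range(3)]
    q=c[(np.hypot(c[...,0],c[...,1])<40)&(c[...,2]>54)&(c[...,2]<66)&(H>17)&(S>60)]
    if len(q): print(n,'collar top',len(q),cv2.minEnclosingCircle(q[:,:2].astype(np.float32)),np.median(q,0)); A=np.c_[q[:,:2],np.ones(len(q))];print('tilt',np.linalg.lstsq(A,q[:,2],rcond=None)[0])
    q=c[(H>4)&(H<14)&(S>170)&(abs(c[...,1])<40)&(c[...,0]>10)&(c[...,0]<70)]
    if len(q): print('jaw',q.mean(0),q.min(0),q.max(0))
    q=c[((H<6)|(H>174))&(S>150)&(c[...,1]>200)&(c[...,1]<330)&(c[...,2]>60)]
    if len(q): print('red',q.mean(0),q.min(0),q.max(0))
    q=c[(V<55)&(c[...,1]>145)&(c[...,1]<180)&(c[...,2]>140)&(c[...,2]<185)&(c[...,0]<100)&(c[...,0]>40)]
    if len(q): print('grip',len(q),np.median(q,0))
E
```

```text
clamp tcp 92.4 183.8 148.8
t 20.35 tcp [0.586  0.0993 0.1488] ytool [ 0.99  -0.139  0.009] z [ 0.009 -0.    -1.   ] F [19.27 -1.53 -5.08] w 0.0 j [-0.71  0.34  0.57  1.68 -0.19  1.18 -0.23]
scene collar top 103 ((-4.122094631195068, 1.7578903436660767), 29.685678482055664) [-5.10060437  0.23172991 59.13846871]
tilt [4.23502236e-02 2.14738347e-02 5.94694020e+01]
jaw [32.9919103  -7.05003895 47.3159345 ] [ 31.25322764 -20.07574503  39.70585025] [34.56665818 19.59044502 53.91520544]
red [136.19289079 296.14857565 157.64395746] [119.89264196 220.89137679 135.02972079] [177.69994881 312.2929097  263.38797201]
grip 58 [ 75.9755256  173.94301571 170.68806129]
top collar top 96 ((-5.532281875610352, -0.5598549246788025), 27.710208892822266) [-5.43269533  0.30984075 58.97611305]
tilt [-1.54441025e-02  3.07062839e-03  5.92106854e+01]
```

View pics/scene11c.png

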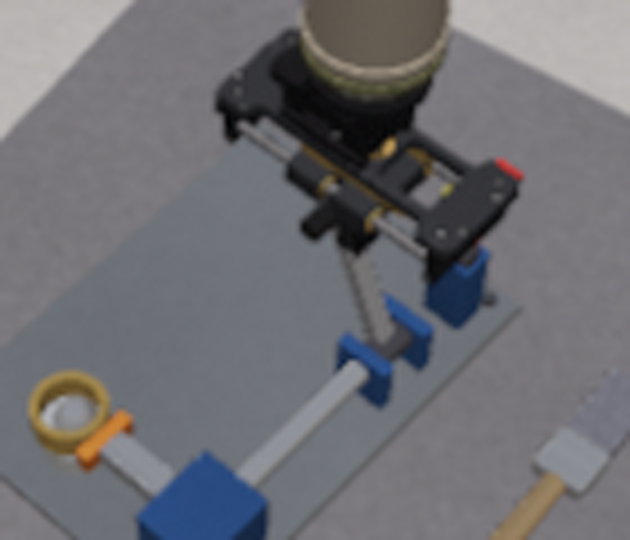

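View pics/top11c.png

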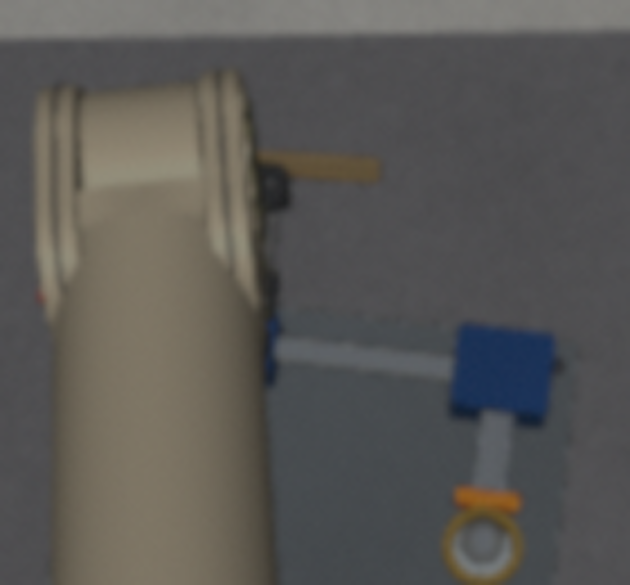

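Checks agree: the collar is flat, shifted 5 mm in the clamp's -x (its play), with its top at z 0.059. The jaw is against it, the catch paddle leans away, and the pull is steady at 19 N against the stop.

```bash
python3 -c "
from h import *
print(r.close_job()); s=read_state(); print(s['time'],s['ft_force'],s['ee_pos'])"
```

```text
the job is handed in; nothing more can be done
None
the job is handed in; nothing more can be done
```

I did all the steps in order and handed the job in at about 20.5 s of the 58 s, with the arm still holding the lever at its stop. The hand-in reports no verdict, so what follows rests on my own last checks.

- **Collar:** I lifted the brass collar off its peg, seated it over the spigot and let go. In the last pictures it lies flat on the nest, with its top at z 0.059 m. It sits about 5 mm off centre in the clamp's -x, which is the spigot's own play and inside the 9 mm limit. The slopes fitted to its top are 0.015 to 0.05, under 0.1 rad; part of that is camera noise.
- **Catch:** I pushed the paddle over until the force rose to about 6 N at its stop. It still leaned away from the lever at the end.
- **Lever:** I hooked the grip from behind with the fingers shut rather than pinching it. The pull rose from 8 N to about 19 N as the motion stalled, and it held steady. The grip ended about 88 mm from rest by a rough estimate, against 89 mm in the description.
- **Jaw:** The orange jaw is against the collar. I could not measure its force directly.
- **Bystanders:** I never touched the white collar, jar, bowl or brush. I did not measure their positions again at the end.

No check disagreed. The arm hid part of the top view at the end, so the catch and lever were checked only in the scene view.

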